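Run the locked carriage up to the end stop of a bench slide

ROBOT

A 6-joint arm with a two-finger parallel gripper is mounted at the origin on a cart in front of the work surface, level with it; the furniture and walls round the work are solid. World frame = base frame: x ahead of the robot, y to its left, z up, the work surface at z = 0. Lengths are in mm, angles in rad, forces in N, time in s.
With the tool pointing down it reaches from about 325 to 875 mm from the base axis. Payload 4.4 kg.
Tool frame: the origin (TCP) lies on the centre line of the jaws, within the pads' length; the fingertips stand ahead of it and the grasp point (between the pads) lies 6 mm ahead of it (ctrl.tcp_to_tips is the z of the fingertips in the tool frame, in mm); z points along the fingers, y is the line along which they close (so a half turn about z gives the same grasp; the last joint's range is limited). The gripper opens to 85 mm and grips with 20 to 120 N. Pads are 22 mm wide; open, the fingers measure 114 mm over their backs; the gripper's body (76 mm by 85 mm) begins 54 mm behind the grasp point. The pads swing forward as they close: fully open they stand 13 mm farther back than shut.
Start: joints at [-1.256, 0.207, 1.542, -0, 1.393, -0.15], TCP at [258.243, -513.749, 256.282] pointing down, gripper open.
Joint ranges: [-2.73, 2.73], [-0.86, 2.22], [0.23, 2.46], [-1.11, 4.25], [0.08, 2.63], [-2.82, 2.82]. Speed limits (rad/s): [2.79, 2.79, 3.14, 3.14, 3.14, 3.14].

INTERFACE

Orientations are given as a 3x3 rotation matrix whose columns are the frame's x, y, z axes.
In Python, from plant import ctrl, sensors, optics gives the robot as it stands. Calls block until the motion is done:
- ctrl.move_ptp(position, orientation): joint-space move of the TCP to a pose.
- ctrl.move_l(position, rot=None, vel=150, threshold=None): straight line of the TCP; rot=None keeps the orientation; vel is the mean speed in mm/s. With threshold (N) it stops when the force on the tool has changed by that much, and returns True; else False.
- ctrl.set_joints(angles): joint-space move.
- ctrl.gripper_to(opening, force=None): finger opening in mm; force is the grip in N (None keeps the last); returns when the fingers have stopped.
- ctrl.hold(seconds).
- ctrl.solve_ik(position, orientation): joint angles nearest the present ones, or None.
- sensors.read_state(): the state.
- optics.grab_frame(name): name is "scene" or "top" or "wrist"; returns (picture, depth): 420x560x3 uint8, red, green, blue; 420x560 float32, mm along the optical axis (not along the pixel's ray), 0 where there is no reading.
- optics.camera_params(name): a dict with "mtx" (3x3 intrinsics, pixels), "R" (3x3) and "t" (3): a world point X has camera coordinates R X + t; the wrist camera has in their place "T_tool_cam" (4x4, takes a point from camera to tool coordinates, whose origin is the TCP and whose axes are the flange's). Camera axes: x right, y down, z forward; pixel columns grow to the right and rows downward; lengths in mm; the calibration is good to about 2 mm. A picture is of the moment at which its call begins: read the wrist's pose just before it. camera_params takes no time and is no camera call.
A pose or a line that the arm cannot do raises ctrl.MotionError and nothing moves.
- ctrl.finish_job(): hands the job in; it is judged then, once.
The state is a dict: "t": time; "q": joint angles; "qvel": joint speeds; "tau": joint torques, N m; "eef_pos": TCP position; "eef_rot": TCP orientation; "force": force on the tool from outside, world axes, zero at the start; "wrist_torque": the same for the moment, N m; "grip_width": finger opening in mm; "grasp_force": force on a finger pad.
Only numpy, scipy, OpenCV 4.12 (cv2) and the standard library are available. Lean on these libraries where they do the work, as an engineer would, in place of code of your own. Each camera call takes 0.05 s, during which the arm holds its last target. There are 200 camera calls.

TASK

On the slide stage, press down the red lock button on the carriage and keep it held down while you push the carriage along the rail until it rests against the end stop; then let the button come up again so that the carriage is locked there, and move clear. Press and push only: do not let the button up on the way, and leave the loose things around the stage where they stand.

Things in the scene. Friction and masses are not known exactly. Their poses are not given: they have to be found in the camera images.
- slide_stage: The slide stage, fixed to the worktop: grey base plate 90 x 320 x 12 mm with a steel rail (44 mm wide, top at 30 mm) and a white scale along its edge. Origin at the centre of the base's underside, on the worktop. Its y axis runs along the rail and is the direction in which the carriage must travel, towards the end stop; z is up.
- carriage (a joint): Travel of the carriage along the stage's +y axis, in m (0 = end away from the stop; grows towards the stop). The carriage is an aluminium block 84 mm wide, 110 mm long along the rail, its deck 56 mm above the worktop; the red lock button is on its trailing half. With the button up a latch locks it (up to 5 mm of play); with the button down it slides with about 2 N of friction.
- lock_button (a joint): How far the red lock button is pressed down, in m: 0 = up, carriage locked; 0.008 = fully down. The button is sprung: about 4 N starts it, 6.5 N holds it fully down. The carriage is free when it is at least 4 mm down. Let go, it springs up and its latch pin locks in the rail (every 12 mm, but not in the last 3 to 8 cm before the stop) or, with the carriage against the stop, behind the stop's catch.
- button_top (a point): Centre of the top of the red lock button, a pad 40 mm wide across the rail and 36 mm long along it, with black ribs. When up its top is 66 mm above the worktop (10 mm above the deck), when fully down 58 mm. It rides on the carriage. A closed pair of fingers stands on it easily.
- push_face (a point): Centre of the upright rear face (black strip) of the blue shoulder on the carriage's leading half, 26 mm ahead of the button's centre and facing it, 56 to 78 mm above the worktop; fingers standing on the button can push against it. The shoulder is 70 mm wide, 53 mm long; a setting ring (49 mm across) is fixed on it, highest point 90 mm above the worktop.
- carriage_nose (a point): Foremost point of the carriage, the tip of a steel pin on its leading end, 48 mm above the worktop and 89 mm ahead of the button's centre; it meets the end stop.
- end_stop: The end stop, a dark steel block 70 x 28 mm astride the rail with a brass contact pad and a black clamp screw on top (67 mm above the worktop), fixed, but set at a different place along the rail each time. Origin at the contact face of the pad, at worktop level; its y axis is parallel to the stage's. The carriage is home when the nose has come up to this origin along y.
- vial_1: Loose bystander: vial with amber contents and a black cap, 24 mm across, 54 mm high, standing on the robot's side of the stage. Origin at its underside. Leave alone.
- setting_ring_2: Loose bystander: small setting ring, 34 mm across, 12 mm high, lying on the robot's side of the stage. Origin at its underside. Leave alone.
- plug_gauge_1: Loose bystander: plug gauge 92 mm long, 17 mm thick, lying on the far side of the stage. Origin at its underside. Leave alone.
- gauge_block_12: Loose bystander: steel gauge block 9 x 12 x 35 mm standing upright on the far side of the stage. Origin at its underside. Leave alone.

How it is judged:
By the outcome, as a careful person would: the job done as asked, in the order asked, and still so for the second after the job is handed in, with the robot touching nothing.
It also fails if it takes over 40 s, if anything falls off the work surface, if the arm or the gripper's body presses on something with over 40 N, if the wrist force passes 120 N, or if a joint passes its speed limit or range.

## Working session

There is one attempt and no reset: what is moved stays moved. The work goes in short steps, each a Python script; the robot and the scene stay as the last script left them, time stands still between calls to the robot, and variables do not carry over. Pictures are saved under pics/ and viewed, at most 10 in all, crops included, and the job is handed in when it is done.

```bash
mkdir -p pics; python3 - <<'E'
from plant import ctrl,sensors,optics
import cv2,numpy as np
for n in("scene","top"):
    p,d=optics.grab_frame(n); np.savez(f"pics/{n}.npz",p=p,d=d); cv2.imwrite(f"pics/{n}.png",p[:,:,::-1])
    c=optics.camera_params(n); print(n,c["mtx"].tolist(),(-c["R"].T@c["t"]).round(),c["R"].round(3).tolist())
print(ctrl.tcp_to_tips,sensors.read_state()["t"])
E
```

```text
scene [[498.53867212366885, 0.0, 278.91367652194214], [0.0, 498.53867212366885, 206.70649730047847], [0.0, 0.0, 1.0]] [ 189. -938.  526.] [[0.884, -0.468, -0.012], [-0.246, -0.444, -0.861], [0.398, 0.764, -0.508]]
top [[411.6642275324245, 0.0, 286.59022847788026], [0.0, 411.6642275324245, 209.94795156312944], [0.0, 0.0, 1.0]] [ 462. -288.  933.] [[0.015, -1.0, -0.014], [-0.998, -0.014, -0.066], [0.066, 0.015, -0.998]]
25.0 0.1
```

View pics/top.png

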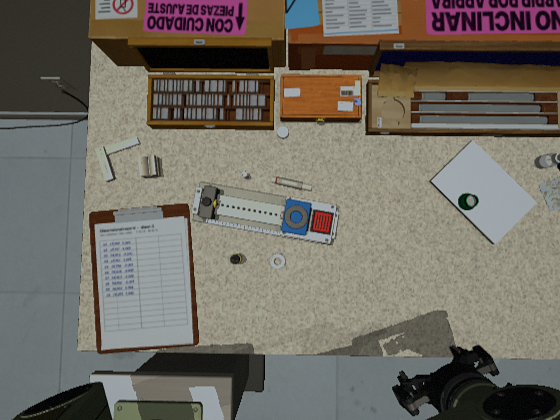

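View pics/scene.png

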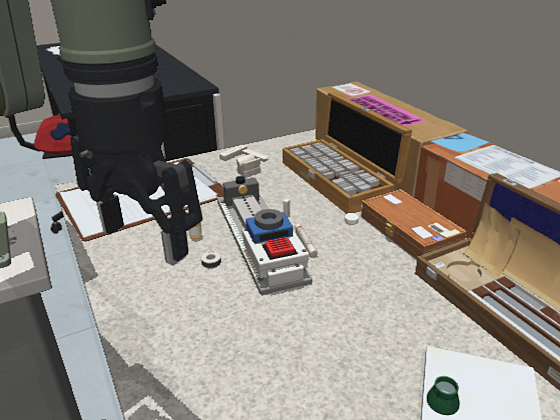

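The top view shows the red button at about (322,222), the blue shoulder at (296,216) and the end stop at about (208,203). The carriage will travel to image left, which is +y. The scene view agrees, and the loose items stand clear on both sides. Next I'll measure and take a wrist close-up.

```bash
cat > h.py <<'E'
from plant import ctrl,sensors,optics
import cv2,numpy as np
def cam(n,s=None):
    c=optics.camera_params(n)
    if n!="wrist": return c["mtx"],c["R"],c["t"]
    T=np.eye(4);T[:3,:3]=s["eef_rot"];T[:3,3]=s["eef_pos"];T=np.linalg.inv(T@c["T_tool_cam"])
    return c["mtx"],T[:3,:3],T[:3,3]
def ray(C,uv,z):
    K,R,t=C; o=-R.T@t; v=R.T@np.linalg.inv(K)@np.array([uv[0],uv[1],1.])
    return o+v*(z-o[2])/v[2]
def blob(m):
    n,l,s,c=cv2.connectedComponentsWithStats(m.astype(np.uint8)); i=1+np.argmax(s[1:,4]); return c[i],s[i],l==i
def red(p): p=p.astype(int); return (p[...,0]>110)&(p[...,1]<70)&(p[...,2]<70)
def blue(p): p=p.astype(int); return (p[...,2]>100)&(p[...,0]<80)&(p[...,2]-p[...,0]>60)
def fill(m): 
    cs,_=cv2.findContours(m.astype(np.uint8),0,2); return cv2.minAreaRect(max(cs,key=cv2.contourArea))
E
python3 - <<'E'
from h import *
f=np.load("pics/top.npz");p,d=f["p"],f["d"];C=cam("top")
roi=np.zeros(d.shape,bool);roi[175:250,180:345]=1
r=fill(blob(red(p)&roi)[2]);b=fill(blob(blue(p)&roi)[2])
R=ray(C,r[0],66);B=ray(C,b[0],78);print(r,b,R,B,"dist (expect 52.5)",np.linalg.norm((B-R)[:2]))
# points above worktop: base plate outline by depth
K,Rm,t=C; v,u=np.nonzero(roi&(d>0)); P=(Rm.T@((np.linalg.inv(K)@np.c_[u,v,np.ones(len(u))].T)*d[v,u]-t[:,None])).T
s=P[(P[:,2]>22)&(P[:,2]<36)];print("rail",len(s))
line=cv2.fitLine(s[:,:2].astype(np.float32),cv2.DIST_HUBER,0,.01,.01).ravel();print(line,np.degrees(np.arctan2(line[1],line[0])))
g=(B-R)[:2];print("angle from button/shoulder",np.degrees(np.arctan2(g[1],g[0])))
img=cv2.resize(p[170:255,180:350],None,fx=4.5,fy=4.5,interpolation=cv2.INTER_CUBIC);cv2.imwrite("pics/topcrop.png",img[...,::-1])
# wrist look
x=np.array([np.cos(0),0,0]);
c=R+np.array([0,60,0]); st=sensors.read_state(); 
print(st["eef_rot"].round(3).tolist(),optics.camera_params("wrist")["T_tool_cam"].round(3).tolist(),optics.camera_params("wrist")["mtx"][0,0])
E
```

```text
((321.56756591796875, 221.59458923339844), (16.439899444580078, 19.070281982421875), 9.462322235107422) ((293.94598388671875, 225.82432556152344), (24.49544906616211, 13.809514999389648), 9.462322235107422) [ 495.27149196 -349.45694964   66.        ] [ 485.1854492  -291.44983557   78.        ] dist (expect 52.5) 58.87744510428509
rail 1399
[ 1.5499528e-01  9.8791522e-01  5.2217230e+02 -1.8859097e+02] 81.08347
angle from button/shoulder 99.86374468918547
[[0.893, 0.449, -0.001], [0.449, -0.893, 0.002], [0.0, -0.002, -1.0]] [[-0.001, -0.96, -0.28, 72.494], [1.0, -0.0, -0.001, 1.129], [0.001, -0.28, 0.96, -117.971], [0.0, 0.0, 0.0, 1.0]] 310.60533060687817
```

View pics/topcrop.png

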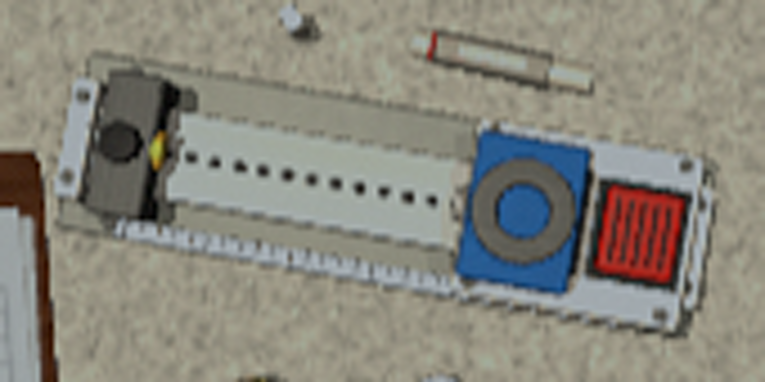

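The crop shows the rail with its latch holes and the brass contact pad at crop (160,150), which is about (216,203) in the full picture. The rail runs at about 81°. The path is clear of the bystanders, so I'll move to hover with the tool x axis along the rail and look with the wrist camera.

```bash
python3 - <<'E'
from h import *
C=cam("top");print("pad",ray(C,(180+163/4.5,170+150/4.5),48))
h0=ray(C,(180+190/4.5,170+157/4.5),30);h1=ray(C,(180+432/4.5,170+200/4.5),30);g=(h0-h1)[:2];a=np.arctan2(g[1],g[0])
print("hole row",h0,h1,np.linalg.norm(g)/10,np.degrees(a))
a=np.radians(81.1)
x=np.array([np.cos(a),np.sin(a),0]);Rt=np.c_[x,np.cross([0,0,-1],x),[0,0,-1]]
ctrl.gripper_to(0)
P=np.array([495.3,-349.5,0])-20*x+[0,0,210]
print(ctrl.solve_ik(P,Rt),ctrl.solve_ik(P+150*x-[0,0,120],Rt))
ctrl.move_ptp(P,Rt)
ctrl.hold(.3)
s=sensors.read_state();p,d=optics.grab_frame("wrist");np.savez("pics/w.npz",p=p,d=d,pos=s["eef_pos"],rot=s["eef_rot"])
cv2.imwrite("pics/w.png",p[...,::-1]);print(s["t"],s["eef_pos"],s["force"],s["grip_width"])
E
```

```text
pad [ 532.10944625 -122.95919962   48.        ]
hole row [ 530.29330913 -132.94268764   30.        ] [ 510.91670714 -251.86844391   30.        ] 12.049393431708204 80.7460986579486
[-7.84189413e-01  3.29616258e-01  1.48560583e+00 -4.44089210e-16
  1.32637056e+00 -6.28855109e-01] [-5.59492377e-01  3.69010054e-01  1.71192216e+00 -4.44089210e-16
  1.06066044e+00 -4.04158074e-01]
2.25 [ 491.51214811 -370.23466369  210.30689291] [-0.42227004  1.00655392  0.235302  ] 0.0788355122190174
```

View pics/w.png

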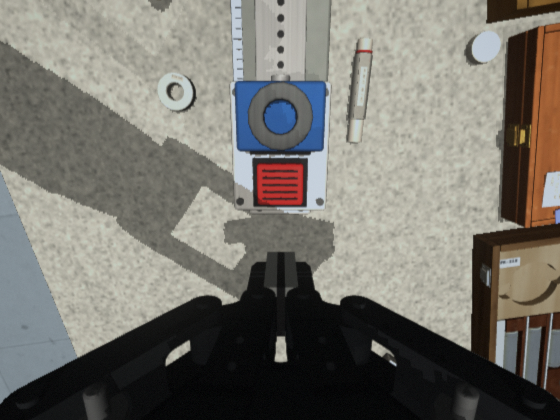

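The wrist view shows the button at (280,183), the shoulder's rear edge at row ~152, and the rail running straight up the image, so the heading is right. The spacing of the latch holes comes out at 12.05 mm, against 12 mm given.

```bash
python3 - <<'E'
from h import *
f=np.load("pics/w.npz");p=f["p"];C=cam("wrist",dict(eef_pos=f["pos"],eef_rot=f["rot"]))
a=np.radians(80.9);x=np.array([np.cos(a),np.sin(a),0])
r=fill(blob(red(p))[2]);b=np.zeros(p.shape[:2],bool);b[70:160,225:335]=1;b&=blue(p)
v,u=np.nonzero(b);rb=cv2.minAreaRect(np.c_[u,v].astype(np.float32))
R=ray(C,r[0],66);B=ray(C,rb[0],78);rear=ray(C,(280,v.max()+.5),78);nose=ray(C,(281,75),48)
print(r,rb,"\nbutton",R,"shoulder",B,"d(52.5)",(B-R)@x,"angle",np.degrees(np.arctan2(*(B-R)[1::-1])),"rear d(26)",(rear-R)@x,"nose d(89)",(nose-R)@x)
for k in((281,18),(280,66)):
    print(ray(C,k,30))
E
```

```text
((279.5, 184.0), (40.0, 45.0), 90.0) ((280.0, 115.49998474121094), (87.99998474121094, 66.99998474121094), -0.0) 
button [ 495.49628516 -350.81118392   66.        ] shoulder [ 504.74275865 -295.75138761   78.        ] d(52.5) 55.82920744924509 angle 80.46697960750616 rear d(26) 30.09391823705025 nose d(89) 88.58280657944593
[ 518.08870829 -217.21725201   30.        ]
[ 511.38355591 -253.81841779   30.        ]
```

The button is at (495.5, -350.6), and the nose is 88.6 mm ahead of it (89 given). I'll land the fingertips 10 mm ahead of the button's centre, press until force shows the button is bottomed, and then stop to check.

```bash
cat >> h.py <<'E'
a=np.radians(80.9);x=np.array([np.cos(a),np.sin(a),0]);Rt=np.c_[x,np.cross([0,0,-1],x),[0,0,-1]]
def st(m=""):
    s=sensors.read_state();print(m,round(s["t"],2),s["eef_pos"].round(2),"F",s["force"].round(2),"along",round(s["force"]@x,2));return s
E
python3 - <<'E'
from h import *
B=np.array([495.4,-350.3,0])+10*x
ctrl.move_ptp(B+[0,0,120],Rt); ctrl.move_l(B+[0,0,96],vel=80); ctrl.hold(.2); st("above")
print(ctrl.move_l(B+[0,0,79],vel=12,threshold=12)); st("press"); ctrl.hold(.3); st("held")
E
```

```text
above 3.42 [ 497.27 -340.72   96.47] F [-1.1   0.64  0.52] along 0.45
True
press 4.48 [ 497.07 -340.58   83.38] F [-1.66  0.32  5.  ] along 0.05
held 4.78 [ 497.02 -340.53   83.4 ] F [-1.23  1.27  5.6 ] along 1.06
```

```bash
python3 - <<'E'
from h import *
s=st()
p=s["eef_pos"].copy();p[2]=81
print(ctrl.move_l(p,vel=5,threshold=8));ctrl.hold(.3);s=st("press2")
p=s["eef_pos"].copy();p[2]-=.5
print(ctrl.move_l(p+12*x,vel=15,threshold=15));s=st("push12");ctrl.hold(.2);st("hold")
q,d=optics.grab_frame("wrist");cv2.imwrite("pics/w2.png",q[...,::-1])
E
```

```text
4.78 [ 497.02 -340.53   83.4 ] F [-1.23  1.27  5.6 ] along 1.06
True
press2 5.4 [ 497.04 -340.82   83.47] F [-1.33  1.57  5.68] along 1.34
False
push12 6.32 [ 498.85 -330.18   83.83] F [-1.97  0.08  6.82] along -0.23
hold 6.52 [ 498.82 -330.19   83.83] F [-3.07 -1.17  5.95] along -1.64
```

View pics/w2.png

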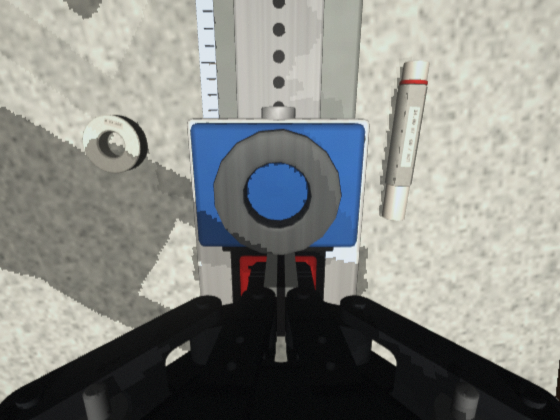

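The fingers stand on the button against the shoulder's face, at about (280,255), with a holding force of about 6 N. I'll keep pushing with a slightly deeper z target.

```bash
python3 - <<'E'
from h import *
s=sensors.read_state();p=s["eef_pos"].copy();p[2]=82.3
print(ctrl.move_l(p+8*x,vel=15,threshold=20));s=st("8")
print(ctrl.move_l(p+60*x,vel=40,threshold=20));s=st("60")
print(ctrl.move_l(p+118*x,vel=40,threshold=20));s=st("118")
print(ctrl.move_l(p+150*x,vel=15,threshold=14));s=st("stop");ctrl.hold(.3);s=st("held")
print("travel",(s["eef_pos"]-p)@x)
q,d=optics.grab_frame("wrist");cv2.imwrite("pics/w3.png",q[...,::-1])
q,d=optics.grab_frame("top");cv2.imwrite("pics/t3.png",cv2.resize(q[170:255,180:350],None,fx=4.5,fy=4.5)[...,::-1])
E
```

```text
False
8 7.17 [ 499.95 -323.38   83.13] F [-3.24 -1.15  5.98] along -1.64
False
60 8.62 [ 508.32 -271.91   83.1 ] F [-2.81 -1.    5.83] along -1.43
False
118 10.22 [ 517.63 -214.57   83.08] F [-2.01 -0.66  6.15] along -0.97
True
stop 11.71 [ 522.19 -194.79   83.97] F [-0.34  0.18  4.29] along 0.12
held 12.01 [ 522.2  -194.79   83.99] F [-0.2  -2.94  3.59] along -2.93
travel 137.40100832104554
```

View pics/w3.png

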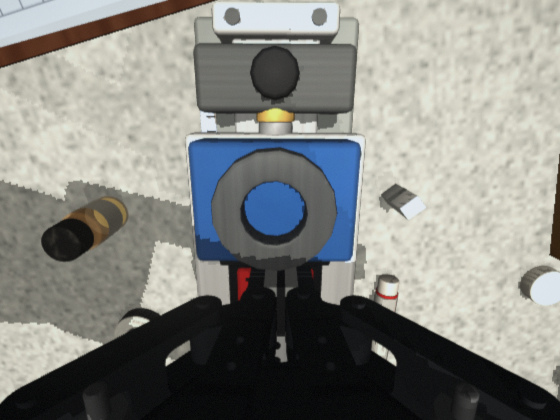

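The nose pin meets the brass pad at about (275,122). The vial and gauge block are still standing. I'll push once more gently to confirm it's seated, then lift straight up.

```bash
python3 - <<'E'
from h import *
s=sensors.read_state();p=s["eef_pos"].copy();p[2]=82
print(ctrl.move_l(p+6*x,vel=8,threshold=15));s=st("reseat");ctrl.hold(.2);s=st("held")
q,_=optics.grab_frame("wrist");cv2.imwrite("pics/w4.png",q[60:180,180:380][...,::-1].repeat(4,0).repeat(4,1))
E
```

```text
True
reseat 12.66 [ 522.28 -194.67   84.06] F [-0.62 -0.53  4.06] along -0.62
held 12.86 [ 522.27 -194.71   84.08] F [-1.62  1.76  3.42] along 1.48
```

View pics/w4.png

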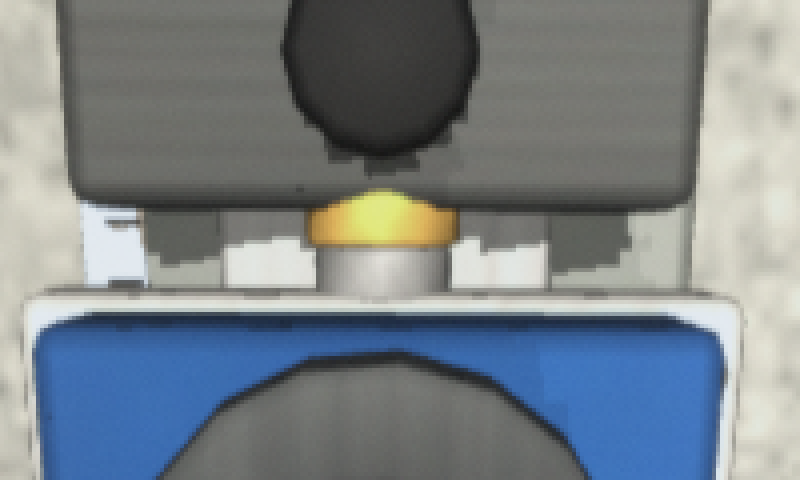

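The nose sits flush on the brass pad, and 15 N of push moved it only 0.1 mm, so it's home. Now I'll lift.

```bash
python3 - <<'E'
from h import *
s=sensors.read_state();p=s["eef_pos"].copy()
ctrl.move_l(p+[0,0,16],vel=25);st("up")
ctrl.move_l(p+[0,0,110]-0*x,vel=120);p2=p+[0,0,110]-60*x
ctrl.move_l(p2,vel=120);ctrl.hold(.4)
s=st("clear");q,_=optics.grab_frame("wrist");cv2.imwrite("pics/w5.png",q[...,::-1])
C=cam("wrist",s);R=ray(C,fill(blob(red(q))[2])[0],66);print("button",R,"travelled",(R-[495.4,-350.6,66])@x)
E
```

```text
up 13.68 [ 522.21 -194.76   99.99] F [-0.64  0.8  -0.54] along 0.69
clear 15.66 [ 512.93 -253.54  194.18] F [-0.14 -0.54  0.11] along -0.55
button [ 518.54715487 -212.10368857   66.        ] travelled 140.41407936778774
```

View pics/w5.png

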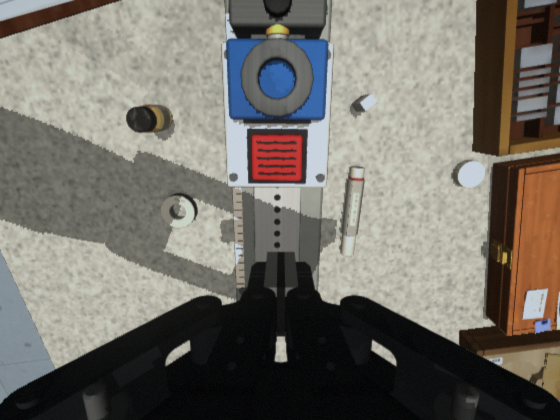

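The nose is on the pad at (278,31), the button is clear at (277,158), and the bystanders are still in place. Travel was 140.4 mm against 140 expected. I'll check the button's height by depth and hand in if it's up.

```bash
python3 - <<'E'
from h import *
s=sensors.read_state();q,d=optics.grab_frame("wrist");K,R,t=cam("wrist",s)
def Z(m):
    v,u=np.nonzero(m&(d>0));P=R.T@((np.linalg.inv(K)@np.c_[u,v,np.ones(len(u))].T)*d[v,u]-t[:,None]);return np.median(P[2])
deck=np.zeros(d.shape,bool);deck[135:170,231:242]=1;deck[135:170,314:324]=1
b=Z(blob(red(q))[2]);k=Z(deck);print(b,k,b-k)
if b-k>6: ctrl.finish_job();print("handed in")
E
```

```text
66.36899630577494 56.45661492324254 9.912381382532402
the job is handed in; nothing more can be done
handed in
```

The carriage is resting against the end stop with the lock button back up (9.9 mm above the deck, against 10 mm when fully up), the arm is clear, the loose items look undisturbed, and the job is handed in.

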